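# Get the honey ready: dipper to the mug, unscrew the tight jar lid

## Robot

A 6-joint arm with a two-finger parallel gripper is mounted at the origin on a cart in front of the work surface, level with it; the furniture and walls round the work are solid. World frame = base frame: x ahead of the robot, y to its left, z up, the work surface at z = 0. Lengths are in m, angles in rad, forces in N, time in s.
With the tool pointing down it reaches from about 0.375 to 0.9 m from the base axis. Payload 3.1 kg.
Tool frame: the origin (TCP) lies on the centre line of the jaws, within the pads' length; the fingertips stand 22 mm ahead of it and the grasp point (between the pads) lies 3 mm ahead of it; z points along the fingers, y is the line along which they close (so a half turn about z gives the same grasp; the last joint's range is limited). The gripper opens to 85 mm and grips with 20 to 120 N. Pads are 22 mm wide; open, the fingers measure 114 mm over their backs; the gripper's body (76 mm by 85 mm) begins 54 mm behind the grasp point. The pads swing forward as they close: fully open they stand 13 mm farther back than shut.
Start: joints at [-1.371, 0.527, 1.433, -0, 1.181, -0.178], TCP at [0.231, -0.581, 0.253] pointing down, gripper open.
Joint ranges: [-3.08, 3.08], [-0.75, 2.2], [0.22, 2.44], [-1.43, 4.57], [0, 2.65], [-2.85, 2.85]. Speed limits (rad/s): [2.79, 2.79, 3.14, 3.14, 3.14, 3.14].

## Interface

Orientations are given as a unit quaternion [x, y, z, w].
In Python, from station import sense, eyes, job gives the robot as it stands.
- The arm moves only by the shell command python3 -m pendant FILE [FORCE], which reads ROWS from the file FILE. ROWS is a JSON object whose key "steps" holds a list of rows, 1 to 20 of them, each of 5 numbers: dx, dy, dz in shares of 0.5 m (1.0 is 0.5 m), then a turn about the tool's z in normalised numbers (1 is 2 rad), then the opening from 0.0 (shut) to 1.0 (fully open); each row is the pose to reach, as a shift and turn from the pose commanded when the command began, along the tool's axes at that moment; what a row does not reach only later rows make up. A row lasts 1/10 s, in which the tool goes at most 0.05 m and 0.15 rad, less where a joint would pass 70% of its speed; a pose out of reach is approached as far as the arm can. The fingers move at their own pace and stop on an object; FORCE is the grip in N (left out, the last holds). Time passes only in rows, so rows that do not move let the fingers close. It prints the time, the measured TCP pose, the force, the opening and the grip force at its end. No shift or turn number may pass 1 either way. Input that does not fit is refused with a message, and nothing moves.
- sense(): the state, without advancing time (a new reading comes with each control period).
- eyes.snapshot(name): name is "side" or "top" or "wrist"; returns a dict with "pixels" (384x512x3 uint8, red, green, blue), "range_z" (384x512 float32, m along the optical axis (not along the pixel's ray), 0 where there is no reading), "fov_y" (degrees; the focal length in pixels is half the picture's height over the tangent of half this angle, whatever the lens; pixels are square), "cx", "cy" (the principal point, pixels), "R" (3x3) and "t" (3): a world point X has camera coordinates R X + t; the wrist camera has in their place "hand_eye" (4x4, takes a point from camera to tool coordinates, whose origin is the TCP and whose axes are the flange's). Camera axes: x right, y down, z forward; pixel columns grow to the right and rows downward; lengths in m; the calibration is good to about 2 mm. A picture is of the moment at which its call begins: read the wrist's pose just before it.
- job.sign_off(): hands the job in; it is judged then, once.
The state is a dict: "t": time; "q": joint angles; "qd": joint speeds; "tau": joint torques, N m; "tcp_pos": TCP position; "tool_rot": TCP orientation; "force": force on the tool from outside, world axes, zero at the start; "ft_torque": the same for the moment, N m; "finger_gap": opening from 0.0 (shut) to 1.0 (fully open); "gripper_force": force on a finger pad.
Only numpy, scipy, OpenCV 4.12 (cv2) and the standard library are available. Lean on these libraries where they do the work, as an engineer would, in place of code of your own. Each camera call takes 0.05 s, during which the arm holds its last target. There are 200 camera calls.

## Task

Get the honey ready for tea: pull the wooden honey dipper up out of its white holder and stand it, grooved head down, in the mug and let go of it. Then unscrew the tight gold lid of the honey jar while the jar stays seated in its wooden block, stop turning as soon as the threads come free, and lift the lid off. Finish while still holding the lid level in the gripper, a few centimetres straight above the open jar, with holder and mug upright and the other things left where they are.

Things in the scene. Friction and masses are not known exactly. Their poses are not given: they have to be found in the camera images.
- dipper: wooden honey dipper, 180 mm long: a grooved head 26 mm across and 37 mm long at the bottom, then a straight round stick 11 mm across. Origin at the centre of the flat underside of the head, z along the stick to its upper end. It starts standing upright, head down, in the holder
- pot: loose white ceramic holder with a blue band: wide foot 68 mm across, narrow upright tube 44 mm across, bore 35 mm, rim 86 mm above the worktop, inner floor 8 mm above it. Origin at the centre of its underside, z up
- mug: loose two-tone mug, pale blue above and white below, 92 mm high, 78 mm across, with one handle. It stands upright; its handle lies on its own -y side. Its origin is at the underside but 16 mm off the centre of the bowl: use point mug_in for the bowl
- mug_in (a point): centre of the inner floor of the mug's bowl, 7 mm above the worktop; the bowl is 62 mm wide inside, its rim 85 mm above this point
- block: wooden block fixed to the worktop, 96 x 96 mm, 45 mm high, with a square socket 68 mm wide whose floor is 14 mm above the worktop; the jar stands in it and cannot turn more than about 5 degrees. Origin at the centre of its underside, z up
- jar: loose amber honey jar of 0.45 kg standing in the block: square body 64 x 64 mm, 80 mm high, sloped shoulder up to 90 mm, round neck 41 mm across with short thread ramps, rim 116 mm above its underside. Origin at the centre of its underside, z up. It lifts out of the block if the lid is pulled up while the threads still hold
- jar_rim (a point): centre of the jar's open mouth, at the height of the neck's rim, 116 mm above the jar's underside. A sprung orange sealing ring in the mouth pushes the screwed-on lid up with 15 to 20 N, easing to about 5 N as the lid rises, and makes it tight. Screwed on, the lid's x axis is within 10 degrees of the jar's
- lid: round gold ribbed screw lid, 58 mm across, 22 mm high, 40 g; origin at the centre of its lower edge, z up; that edge starts about 114 mm above the worktop. Opens counterclockwise from above (+ about z), rising about 3 mm, stiff at first (about 0.4 N m). Threads are free after 40 to 60 degrees; a turn of 62 to 76 always frees it to lift off; near 90 it runs into the next thread
- tape_roll: bystander: roll of beige tape, 96 mm across, 25 mm high; origin at its underside
- water_bottle: bystander: clear plastic water bottle, 65 mm across, 212 mm high; origin at its underside
- biscuits: bystander: biscuit box, 51 x 177 x 78 mm; origin at its underside

How it is judged:
By the outcome, as a careful person would: the job done as asked, in the order asked, and still so for the second after the job is handed in, while the arm keeps its last pose, push and grip.
It also fails if it takes over 54 s, if anything falls off the work surface, if the arm or the gripper's body presses on something with over 40 N, if the wrist force passes 120 N, or if a joint passes its speed limit or range.

## Working session

There is one attempt and no reset: what is moved stays moved. The work goes in short steps, Python scripts to look and compute and a shell command to move; the robot and the scene stay as the last step left them, time stands still between calls to the robot, and variables do not carry over. Pictures are saved under pics/ and viewed, at most 10 in all, crops included, and the job is handed in when it is done.

```bash
ls; mkdir -p pics
cat > h.py <<'E'
import numpy as np, cv2
from scipy.spatial.transform import Rotation as Rn
from station import sense, eyes, job
def snap(n):
    s=sense(); d=eyes.snapshot(n); d['f']=192/np.tan(np.radians(d['fov_y'])/2)
    if 'hand_eye' in d:
        T=np.eye(4); T[:3,:3]=Rn.from_quat(s['tool_rot']).as_matrix(); T[:3,3]=s['tcp_pos']
        M=T@np.array(d['hand_eye']); d['C']=M[:3,3]; d['B']=M[:3,:3]
    else:
        R=np.array(d['R']); d['B']=R.T; d['C']=-R.T@np.array(d['t'])
    return d
def save(d,n): cv2.imwrite('pics/'+n,cv2.cvtColor(d['pixels'],cv2.COLOR_RGB2BGR))
def ray(d,u,v): return d['B']@np.array([(u-d['cx'])/d['f'],(v-d['cy'])/d['f'],1])
def onz(d,u,v,z):
    r=ray(d,u,v); return d['C']+r*(z-d['C'][2])/r[2]
def cloud(d):
    v,u=np.mgrid[:384,:512]; Z=d['range_z']
    P=np.stack([(u-d['cx'])/d['f']*Z,(v-d['cy'])/d['f']*Z,Z],-1)
    P=P@d['B'].T+d['C']; P[Z==0]=np.nan; return P
def proj(d,X):
    c=d['B'].T@(np.array(X)-d['C']); return c[:2]/c[2]*d['f']+[d['cx'],d['cy']]
E
python3 - <<'E'
from h import *
import pickle
D={n:snap(n) for n in('top','side','wrist')}
pickle.dump(D,open('d0.pkl','wb'))
im=np.vstack([np.hstack([D['top']['pixels'],D['side']['pixels']])])
cv2.imwrite('pics/a.png',cv2.resize(cv2.cvtColor(im,cv2.COLOR_RGB2BGR),(800,300)))
save(D['top'],'top0.png');save(D['side'],'side0.png')
for n in D: print(n,D[n]['C'],D[n]['B'][:,2],D[n]['f'],D[n]['cx'],D[n]['cy'])
print(sense())
E
```

```text
pics
top [-0.02943625 -0.2450349   1.52915158] [ 0.39788316  0.13753181 -0.9070689 ] 445.46098396545375 260.5642562008687 194.8854637814359
side [ 0.64852708 -1.27350951  0.67605082] [-0.03334206  0.9073178  -0.41912137] 493.64852348173827 267.4223086879544 192.2344854490237
wrist [ 0.29111462 -0.55528162  0.37304156] [-0.24040721 -0.09342917 -0.96616529] 270.9647344183751 253.92993100299552 192.32708582277385
{'t': 0.15, 'q': array([-1.37151291e+00,  5.28254826e-01,  1.43363947e+00, -2.07765053e-06,
        1.18137377e+00, -1.78509500e-01]), 'qd': array([ 0.00086772, -0.00249232, -0.00431189, -0.00032725, -0.00088345,
       -0.00130013]), 'tau': array([ 7.18992123e-04, -4.42744267e+01, -1.78275812e+01, -2.23886814e-04,
        5.59582448e-03,  6.06712121e-06]), 'tcp_pos': array([ 0.23046036, -0.58039865,  0.25254701]), 'tool_rot': array([ 9.82211632e-01,  1.87775422e-01, -9.66174826e-06, -8.37652913e-04]), 'force': array([ 0.18112072,  0.10867912, -0.32780919]), 'ft_torque': array([0.00874656, 0.03100839, 0.01143401]), 'gripper_force': 0.0, 'finger_gap': 0.9999254379366657}
```

View pics/top0.png

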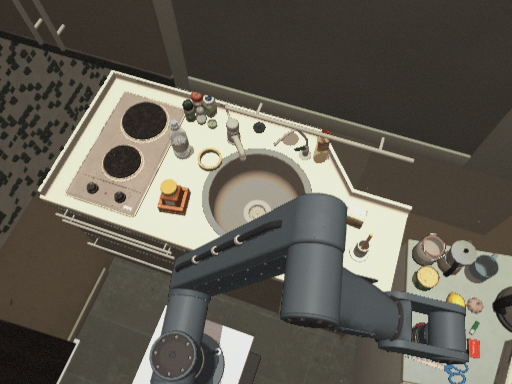

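View pics/side0.png

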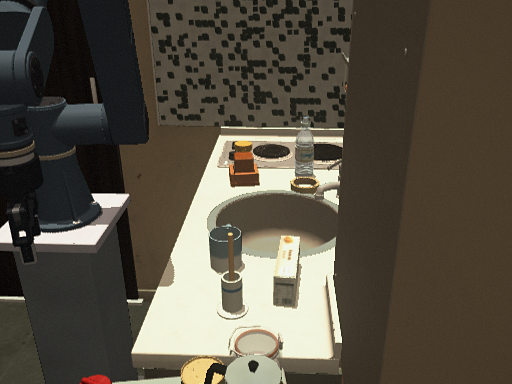

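The top view shows the jar with its gold lid at (170,188), the holder and dipper near (362,245), and the arm hiding the mug. The side view shows the mug at (226,245), the dipper from (230,235) down to the holder at (232,290), the biscuits at (287,268) and the jar at (243,150).

Run:
```python
from h import *
import pickle
D=pickle.load(open('d0.pkl','rb'))
s=D['side'];t=D['top'];P=cloud(s);Q=cloud(t)
def show(n,P,r):
    p=P[r[1]:r[3],r[0]:r[2]].reshape(-1,3);p=p[~np.isnan(p[:,0])]
    return p
p=show('',P,(205,220,300,325))
for lo,hi,name in((.165,.25,'stick top'),(.1,.16,'stick'),(.084,.098,'mug/pot rim'),(.0,.012,'')):
    q=p[(p[:,2]>lo)&(p[:,2]<hi)]
    print(name,len(q),q.min(0) if len(q) else '',q.max(0) if len(q) else '',np.median(q,0) if len(q) else '')
# mug, pot and box by clustering above z=.02 in xy
p=p[(p[:,2]>.02)&(p[:,0]>.2)]
g=np.zeros((300,400),np.uint8)
i=((p[:,0])*333).astype(int).clip(0,299);j=((p[:,1]+.7)*333).astype(int).clip(0,399)
g[i,j]=255
n,l,st,c=cv2.connectedComponentsWithStats(g)
for k in range(1,n):
    m=l[i,j]==k
    if m.sum()>15: print('side cl',m.sum(),p[m].min(0).round(3),p[m].max(0).round(3))
# top: lid
hsv=cv2.cvtColor(t['pixels'],cv2.COLOR_RGB2HSV)
for r in((150,170,200,220),(340,225,385,270),(320,200,370,230)):
    q=show('',Q,r); q=q[q[:,2]>.02]
    for lo in np.arange(.02,.22,.02):
        a=q[(q[:,2]>=lo)&(q[:,2]<lo+.02)]
        if len(a)>2: print(r,round(lo,2),len(a),a.min(0).round(3),a.max(0).round(3))
```

```text
stick top 62 [ 0.53839256 -0.42694434  0.16516962] [ 0.54720433 -0.41590349  0.19036382] [ 0.54311675 -0.42264989  0.17840323]
stick 136 [ 0.53713659 -0.42681148  0.10038054] [ 0.54833194 -0.41706391  0.15931543] [ 0.54346686 -0.42262033  0.13223165]
mug/pot rim 297 [ 0.47006246 -0.43881437  0.08400641] [ 0.56336747 -0.18672198  0.09770471] [ 0.52309902 -0.27609173  0.08697741]
 2280 [ 4.27525764e-01 -4.67210551e-01  4.53757277e-07] [ 0.68997675 -0.01087903  0.01191841] [ 0.57042057 -0.36298058  0.00123711]
side cl 825 [ 0.47  -0.288  0.02 ] [ 0.544 -0.205  0.093]
side cl 668 [ 0.52  -0.441  0.02 ] [ 0.564 -0.397  0.088]
side cl 217 [ 0.532 -0.279  0.02 ] [ 0.548 -0.239  0.094]
side cl 261 [ 0.537 -0.427  0.077] [ 0.548 -0.416  0.19 ]
side cl 1404 [ 0.629 -0.405  0.02 ] [ 0.688 -0.223  0.08 ]
(150, 170, 200, 220) 0.02 105 [0.455 0.228 0.02 ] [0.561 0.325 0.04 ]
(150, 170, 200, 220) 0.04 255 [0.456 0.229 0.04 ] [0.562 0.329 0.06 ]
(150, 170, 200, 220) 0.06 54 [0.473 0.247 0.06 ] [0.539 0.306 0.079]
(150, 170, 200, 220) 0.08 133 [0.474 0.246 0.08 ] [0.542 0.311 0.1  ]
(150, 170, 200, 2
[... 462 characters left out ...]
08 ] [ 0.561 -0.396  0.095]
(340, 225, 385, 270) 0.1 7 [ 0.538 -0.423  0.102] [ 0.543 -0.414  0.113]
(340, 225, 385, 270) 0.12 10 [ 0.537 -0.422  0.12 ] [ 0.543 -0.413  0.139]
(340, 225, 385, 270) 0.14 8 [ 0.537 -0.424  0.143] [ 0.544 -0.414  0.154]
(340, 225, 385, 270) 0.16 10 [ 0.537 -0.424  0.163] [ 0.543 -0.415  0.18 ]
(340, 225, 385, 270) 0.18 12 [ 0.536 -0.423  0.184] [ 0.546 -0.414  0.196]
(320, 200, 370, 230) 0.02 34 [ 0.626 -0.398  0.021] [ 0.635 -0.345  0.038]
(320, 200, 370, 230) 0.04 40 [ 0.628 -0.397  0.041] [ 0.634 -0.341  0.06 ]
(320, 200, 370, 230) 0.06 226 [ 0.628 -0.401  0.061] [ 0.681 -0.314  0.08 ]
(320, 200, 370, 230) 0.08 63 [ 0.63  -0.399  0.08 ] [ 0.68  -0.311  0.087]
```

Run:
```python
from h import *
import pickle
D=pickle.load(open('d0.pkl','rb'))
a=cv2.resize(D['top']['pixels'][160:280,140:400],None,fx=3,fy=3)[:, :780]
b=cv2.resize(D['side']['pixels'][220:325,200:310],None,fx=2.2,fy=2.2)
c=cv2.resize(D['side']['pixels'][130:200,215:330],None,fx=3,fy=3)
im=np.zeros((600,800,3),np.uint8);im[:a.shape[0],:a.shape[1]]=a
im[362:362+b.shape[0],:b.shape[1]]=b;im[362:362+c.shape[0],300:300+c.shape[1]]=c
cv2.imwrite('pics/c.png',im[:,:,::-1])
```

```text
(no output)
```

View pics/c.png

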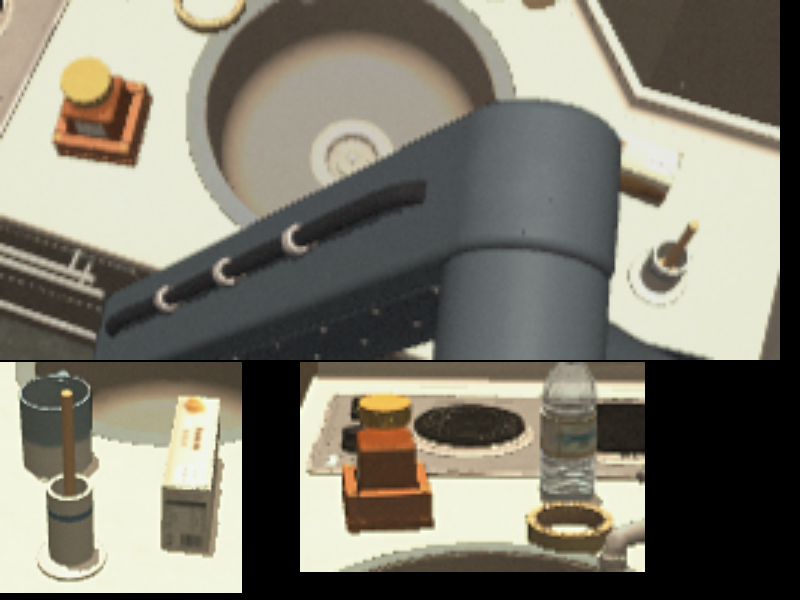

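The enlarged crops confirm the layout. The stick stands upright in the holder, the mug is behind it with its handle on the far (+y) side, the biscuits are to the right, and the gold lid sits on the jar in its block. Moving above the dipper.

The rows are not in the units I measure in: shifts go in shares of 0.5 m and turns go in shares of 2 rad. I convert before sending: 0.348 m is 0.696, -0.05 m is -0.1.

```bash
echo '{"steps": [[0.1,0,-0.08,0,1],[0.2,0,-0.1,0,1],[0.3,-0.02,-0.1,0,1],[0.4,-0.04,-0.1,0,1],[0.5,-0.06,-0.1,0,1],[0.6,-0.066,-0.1,0,1],[0.66,-0.066,-0.1,0,1],[0.696,-0.066,-0.1,0,1],[0.696,-0.066,-0.1,0,1],[0.696,-0.066,-0.1,0,1],[0.696,-0.066,-0.1,0,1]]}' > rows.txt && python3 -m pendant rows.txt 60
python3 - <<'E'
from h import *
import pickle
s=sense();D={n:snap(n) for n in('top','side','wrist')};pickle.dump(D,open('d1.pkl','wb'))
save(D['wrist'],'w1.png')
w=cloud(D['wrist']);t=cloud(D['top'])
print(s['tcp_pos'],s['tool_rot'])
p=w.reshape(-1,3);p=p[~np.isnan(p[:,0])]
for lo in np.arange(.08,.2,.01):
    a=p[(abs(p[:,0]-.542)<.03)&(abs(p[:,1]+.42)<.03)&(p[:,2]>=lo)&(p[:,2]<lo+.01)]
    if len(a)>3: print(round(lo,2),len(a),a.min(0).round(4),a.max(0).round(4))
a=p[(abs(p[:,0]-.51)<.06)&(abs(p[:,1]+.25)<.06)&(p[:,2]>=.08)&(p[:,2]<.1)]
if len(a):print('mug wrist',len(a),a.min(0),a.max(0),a.mean(0))
p=t.reshape(-1,3);a=p[(abs(p[:,0]-.51)<.06)&(abs(p[:,1]+.25)<.06)&(p[:,2]>=.08)&(p[:,2]<.1)]
if len(a):print('mug top',len(a),a.min(0),a.max(0),a.mean(0))
E
```

```text
t: 1.25
tcp_pos: [0.5403, -0.4228, 0.3031]
tool_rot: [0.982, 0.187, -0.001, -0.0]
force: [-0.1, 1.1, 1.3]
finger_gap: 1.005
gripper_force: 0.0
[ 0.54025861 -0.42284298  0.30308758] [ 9.82394757e-01  1.86815878e-01 -5.64655801e-04 -2.23214395e-04]
0.08 331 [ 0.5212 -0.4377  0.0802] [ 0.564  -0.3945  0.0898]
0.09 14 [ 0.5434 -0.422   0.0906] [ 0.5486 -0.4126  0.1   ]
0.1 11 [ 0.5439 -0.4219  0.1007] [ 0.5484 -0.4128  0.1099]
0.11 13 [ 0.5444 -0.4218  0.1109] [ 0.5485 -0.4128  0.1196]
0.12 14 [ 0.5446 -0.4216  0.1211] [ 0.5485 -0.4129  0.1296]
0.13 17 [ 0.5431 -0.4215  0.1303] [ 0.5486 -0.4126  0.1398]
0.14 20 [ 0.5434 -0.4214  0.1403] [ 0.5486 -0.4126  0.1496]
0.15 20 [ 0.5438 -0.4212  0.1515] [ 0.5487 -0.4127  0.1596]
0.16 21 [ 0.5442 -0.4229  0.1602] [ 0.5486 -0.4129  0.17  ]
0.17 25 [ 0.5432 -0.4227  0.1704] [ 0.5486 -0.4126  0.1797]
0.18 125 [ 0.5382 -0.4236  0.1803] [ 0.5489 -0.4127  0.19  ]
0.19 4 [ 0.5411 -0.4214  0.1902] [ 0.5459 -0.4172  0.1905]
mug wrist 1136 [ 0.4699029  -0.284096    0.08003722] [ 0.54806171 -0.19032961  0.09365733] [ 0.50888684 -0.23612745  0.08752136]
mug top 108 [ 0.46792314 -0.28373173  0.08008006] [ 0.54560839 -0.19283142  0.09929518] [ 0.50685581 -0.23987604  0.08780362]
```

View pics/w1.png

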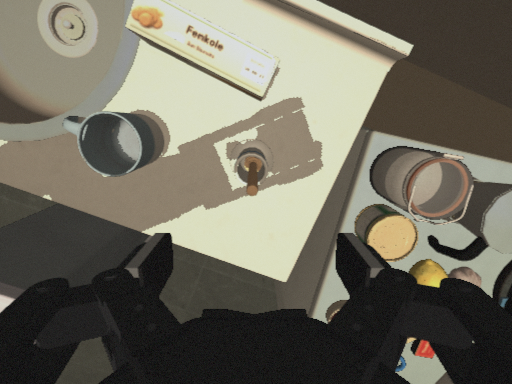

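The wrist view shows the stick's end at (252,188) and the holder at (252,158). The mug bowl is at (112,145) with its handle to the left at (72,124), and the biscuits are above at (205,45). Everything agrees with the two fixed cameras, so I lower and grip the stick.

Converted, 0.15 m is 0.3, 0.004 m is 0.008.

```bash
echo '{"steps": [[0.008,-0.006,0,0,1],[0.008,-0.006,0.08,0,1],[0.008,-0.006,0.16,0,1],[0.008,-0.006,0.24,0,1],[0.008,-0.006,0.28,0,1],[0.008,-0.006,0.3,0,1],[0.008,-0.006,0.3,0,1],[0.008,-0.006,0.3,0,1],[0.008,-0.006,0.3,0,0],[0.008,-0.006,0.3,0,0],[0.008,-0.006,0.3,0,0],[0.008,-0.006,0.3,0,0],[0.008,-0.006,0.3,0,0],[0.008,-0.006,0.3,0,0]]}' > rows.txt && python3 -m pendant rows.txt 50
python3 - <<'E'
from h import *
from scipy.optimize import least_squares
import pickle
D=pickle.load(open('d1.pkl','rb'))
for n in('wrist','side'):
    p=cloud(D[n]).reshape(-1,3)
    a=p[(abs(p[:,0]-.51)<.06)&(p[:,1]>-.3)&(p[:,1]<-.23)&(p[:,2]>.088)&(p[:,2]<.096)]
    r=least_squares(lambda c:np.hypot(a[:,0]-c[0],a[:,1]-c[1])-c[2],[.509,-.245,.037],loss='soft_l1',f_scale=.002).x
    print(n,len(a),r,np.percentile(a[:,2],90))
print(sense()['finger_gap'],sense()['gripper_force'],sense()['force'])
# bottle, jar
p=cloud(D['top']).reshape(-1,3)
a=p[(p[:,1]>.15)&(p[:,2]>.1)&(p[:,0]>.56)&(p[:,0]<.8)&(p[:,1]<.5)];print('bottle',a.min(0),a.max(0))
E
```

```text
t: 2.8
tcp_pos: [0.5447, -0.4178, 0.1536]
tool_rot: [0.982, 0.188, 0.0, 0.0]
force: [-0.3, -0.2, 2.2]
finger_gap: 0.11
gripper_force: 48.6
wrist 347 [ 0.50921802 -0.24492608  0.0375672 ] 0.0919575744483491
side 57 [ 0.50868929 -0.24612311  0.03785028] 0.09196858599095345
0.11017197473438074 48.62608194351196 [-0.3499476  -0.22143354  2.16039337]
bottle [0.56000051 0.15002296 0.10025135] [0.74672955 0.49987905 0.92132923]
```

Converted, -0.173 m is -0.346, -0.115 m is -0.23.

```bash
echo '{"steps": [[0,0,-0.04,0,0],[0,0,-0.1,0,0],[0,0,-0.17,0,0],[0,0,-0.23,0,0],[0,0,-0.25,0,0],[0.01,-0.06,-0.25,0,0],[0.024,-0.14,-0.25,0,0],[0.04,-0.22,-0.25,0,0],[0.054,-0.3,-0.25,0,0],[0.062,-0.346,-0.25,0,0],[0.062,-0.346,-0.25,0,0],[0.062,-0.346,-0.25,0,0],[0.062,-0.346,-0.25,0,0],[0.062,-0.346,-0.25,0,0]]}' > rows.txt && python3 -m pendant rows.txt
python3 - <<'E'
from h import *
D={n:snap(n) for n in('side','wrist')}
save(D['wrist'],'w2.png')
s=sense();print(s['finger_gap'],s['gripper_force'],s['force'])
im=np.hstack([D['wrist']['pixels'][:,:],cv2.resize(D['side']['pixels'][130:330,190:310],(230,384))])
cv2.imwrite('pics/b2.png',im[:,:,::-1])
p=cloud(D['side']).reshape(-1,3)
a=p[(abs(p[:,0]-.51)<.03)&(abs(p[:,1]+.25)<.03)]
for lo in np.arange(.09,.29,.02):
    b=a[(a[:,2]>lo)&(a[:,2]<lo+.02)]
    if len(b)>2: print(round(lo,2),len(b),b.min(0).round(3),b.max(0).round(3))
E
```

```text
t: 4.2
tcp_pos: [0.5097, -0.2466, 0.2779]
tool_rot: [0.982, 0.187, -0.0, 0.0]
force: [-0.2, -0.4, 0.2]
finger_gap: 0.111
gripper_force: 48.8
0.11526588385218163 48.78725588321686 [-0.14451216  0.15497731 -0.51517013]
0.09 11 [ 0.482 -0.28   0.09 ] [ 0.539 -0.221  0.092]
0.13 60 [ 0.495 -0.261  0.134] [ 0.519 -0.243  0.15 ]
0.15 91 [ 0.495 -0.262  0.15 ] [ 0.519 -0.236  0.169]
0.17 43 [ 0.501 -0.255  0.17 ] [ 0.513 -0.244  0.19 ]
0.19 35 [ 0.502 -0.255  0.191] [ 0.512 -0.246  0.21 ]
0.21 38 [ 0.502 -0.256  0.21 ] [ 0.512 -0.246  0.229]
0.23 42 [ 0.503 -0.255  0.23 ] [ 0.513 -0.244  0.25 ]
0.25 64 [ 0.497 -0.267  0.25 ] [ 0.523 -0.242  0.27 ]
0.27 108 [ 0.494 -0.267  0.27 ] [ 0.523 -0.234  0.29 ]
```

View pics/b2.png

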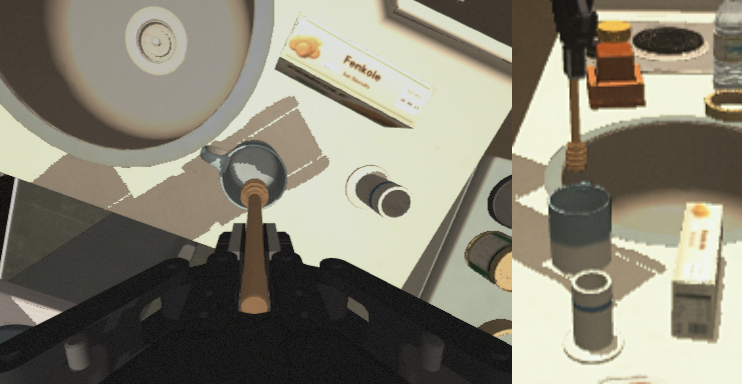

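The dipper hangs upright with its head just above the mug bowl, about 4 mm off centre, and the holder still stands. Lowering it into the mug.

Converted, 0.121 m is 0.242, 0.003 m is 0.006.

```bash
echo '{"steps": [[0.006,-0.004,0,0,0],[0.006,-0.004,0.06,0,0],[0.006,-0.004,0.12,0,0],[0.006,-0.004,0.18,0,0],[0.006,-0.004,0.22,0,0],[0.006,-0.004,0.238,0,0],[0.006,-0.004,0.242,0,0],[0.006,-0.004,0.242,0,0],[0.006,-0.004,0.242,0,0]]}' > rows.txt && python3 -m pendant rows.txt; echo '{"steps": [[0,0,0.002,0,0],[0,0,0.004,0,0],[0,0,0.006,0,0],[0,0,0.006,0,0]]}' > rows.txt && python3 -m pendant rows.txt
```

```text
t: 5.2
tcp_pos: [0.5123, -0.2429, 0.1585]
tool_rot: [0.982, 0.188, 0.001, 0.001]
force: [0.8, 1.0, 0.2]
finger_gap: 0.109
gripper_force: 48.8
t: 5.6
tcp_pos: [0.5115, -0.2423, 0.1544]
tool_rot: [0.982, 0.188, 0.0, 0.0]
force: [0.6, 0.2, -0.9]
finger_gap: 0.11
gripper_force: 48.8
```

Converted, 0.001 m is 0.002.

```bash
echo '{"steps": [[0,0,0.002,0,0],[0,0,0.002,0,0],[0,0,0.002,0,0]]}' > rows.txt && python3 -m pendant rows.txt; echo '{"steps": [[0,0,0.002,0,0],[0,0,0.002,0,0],[0,0,0.002,0,0]]}' > rows.txt && python3 -m pendant rows.txt
```

```text
t: 5.9
tcp_pos: [0.5115, -0.2424, 0.1532]
tool_rot: [0.982, 0.188, -0.0, -0.0]
force: [1.0, -0.2, -0.7]
finger_gap: 0.117
gripper_force: 48.8
t: 6.2
tcp_pos: [0.5115, -0.2423, 0.1522]
tool_rot: [0.982, 0.188, -0.0, -0.0]
force: [-0.3, 0.2, -0.8]
finger_gap: 0.114
gripper_force: 48.8
```

Converted, 0.001 m is 0.002.

```bash
echo '{"steps": [[0,0,0.002,0,0],[0,0,0.002,0,0],[0,0,0.002,0,0]]}' > rows.txt && python3 -m pendant rows.txt; echo '{"steps": [[0,0,0.002,0,0],[0,0,0.002,0,0],[0,0,0.002,0,0]]}' > rows.txt && python3 -m pendant rows.txt
```

```text
t: 6.5
tcp_pos: [0.5118, -0.2426, 0.1519]
tool_rot: [0.982, 0.188, 0.0, 0.0]
force: [0.1, -0.6, 5.2]
finger_gap: 0.113
gripper_force: 49.4
t: 6.8
tcp_pos: [0.512, -0.2427, 0.1519]
tool_rot: [0.982, 0.188, 0.001, 0.001]
force: [-1.9, 1.0, 10.6]
finger_gap: 0.114
gripper_force: 50.2
```

Contact felt. I ease off the push, open, and rise straight up.

Converted, -0.14 m is -0.28, -0.13 m is -0.26.

```bash
echo '{"steps": [[0,0,-0.002,0,0],[0,0,-0.003,0,0],[0,0,-0.003,0,0.2],[0,0,-0.003,0,0.3],[0,0,-0.003,0,0.6],[0,0,-0.003,0,1],[0,0,-0.003,0,1],[0,0,-0.003,0,1],[0,0,-0.003,0,1],[0,0,-0.04,0,1],[0,0,-0.1,0,1],[0,0,-0.18,0,1],[0,0,-0.26,0,1],[0,0,-0.28,0,1],[0,0,-0.28,0,1]]}' > rows.txt && python3 -m pendant rows.txt
python3 - <<'E'
from h import *
import pickle
D={n:snap(n) for n in('side','wrist','top')};pickle.dump(D,open('d2.pkl','wb'))
s=sense();print(s['finger_gap'],s['force'],s['tcp_pos'],s['q'])
im=np.hstack([D['wrist']['pixels'][:,:],cv2.resize(D['side']['pixels'][130:330,190:310],(230,384))])
cv2.imwrite('pics/b3.png',im[:,:,::-1])
p=cloud(D['side']).reshape(-1,3)
a=p[(abs(p[:,0]-.51)<.05)&(abs(p[:,1]+.25)<.05)]
for lo in np.arange(.09,.29,.02):
    b=a[(a[:,2]>lo)&(a[:,2]<lo+.02)]
    if len(b)>2: print(round(lo,2),len(b),b.min(0).round(3),b.max(0).round(3))
E
```

```text
t: 8.3
tcp_pos: [0.5124, -0.243, 0.2925]
tool_rot: [0.982, 0.188, 0.002, 0.002]
force: [-1.1, 0.5, -0.7]
finger_gap: 1.001
gripper_force: 0.0
0.9970052016263778 [ 0.06100245 -0.47099144  0.00073059] [ 0.51054011 -0.24169751  0.28856955] [-6.39931422e-01  4.07531736e-01  1.54179088e+00 -4.03119974e-05
  1.19593233e+00  5.53109726e-01]
0.09 91 [ 0.47  -0.285  0.09 ] [ 0.546 -0.208  0.11 ]
0.11 31 [ 0.505 -0.252  0.111] [ 0.515 -0.241  0.13 ]
0.13 32 [ 0.504 -0.252  0.131] [ 0.514 -0.243  0.15 ]
0.15 38 [ 0.504 -0.251  0.151] [ 0.514 -0.241  0.17 ]
0.17 39 [ 0.505 -0.251  0.17 ] [ 0.515 -0.24   0.187]
0.27 42 [ 0.486 -0.295  0.284] [ 0.54 -0.2   0.29]
```

View pics/b3.png

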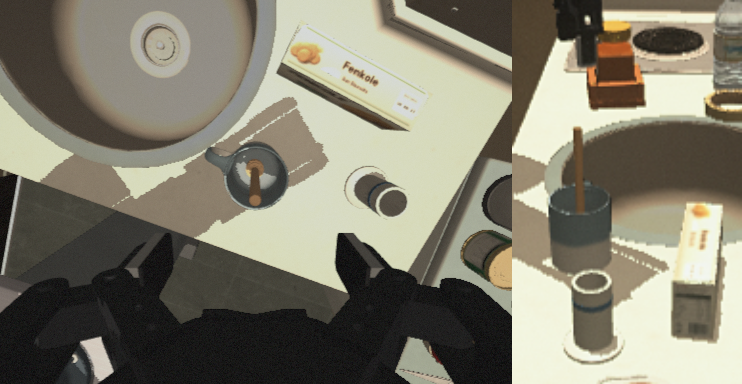

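The dipper now stands upright in the mug (stick from (257,165) to (255,200)), and the holder is upright and empty. On to the jar.

Converted, -0.486 m is -0.972, -0.26 m is -0.52.

```bash
echo '{"steps": [[0.02,-0.05,0,0,1],[0.048,-0.12,0,0,1],[0.08,-0.2,0,0,1],[0.112,-0.28,0,0,1],[0.144,-0.36,0,0,1],[0.176,-0.44,0,0,1],[0.208,-0.52,0,0,1],[0.24,-0.6,0,0,1],[0.272,-0.68,0,0,1],[0.304,-0.76,0,0,1],[0.336,-0.84,0,0,1],[0.36,-0.91,0,0,1],[0.38,-0.95,0,0,1],[0.386,-0.972,0,0,1],[0.386,-0.972,0,0,1],[0.386,-0.972,0,0,1],[0.386,-0.972,0,0,1]]}' > rows.txt && python3 -m pendant rows.txt
python3 - <<'E'
from h import *
from scipy.optimize import least_squares
import pickle
D={n:snap(n) for n in('side','wrist','top')};pickle.dump(D,open('d3.pkl','wb'))
s=sense();print(s['tcp_pos'],s['q'],s['force'])
for n in D:
    d=D[n];p=cloud(d);hsv=cv2.cvtColor(d['pixels'],cv2.COLOR_RGB2HSV)
    near=(abs(p[...,0]-.511)<.07)&(abs(p[...,1]-.28)<.07)
    m=near&(p[...,2]>.112)&(p[...,2]<.15)
    a=p[m]; 
    if len(a)<10: print(n,'none');continue
    zt=np.median(a[a[:,2]>np.percentile(a[:,2],60)][:,2]) 
    print(n,len(a),'z',np.percentile(a[:,2],[1,5,50,95,99]).round(4),a.min(0).round(4),a.max(0).round(4))
    top=m&(abs(p[...,2]-np.percentile(a[:,2],95))<.004)
    u8=top.astype(np.uint8); c=max(cv2.findContours(u8,0,1)[0],key=cv2.contourArea)
    pts=np.array([onz(d,*q[0],.136) for q in c])[:,:2].astype(np.float32)
    print(' top circle',cv2.minEnclosingCircle(pts))
    b=p[near&(p[...,2]>.041)&(p[...,2]<.05)]
    if len(b)>20: print(' block',cv2.minAreaRect(b[:,:2].astype(np.float32)),len(b),np.median(b[:,2]))
    b=p[near&(p[...,2]>.085)&(p[...,2]<.099)]
    if len(b)>20: print(' jar',cv2.minAreaRect(b[:,:2].astype(np.float32)),len(b))
save(D['wrist'],'w4.png')
E
```

```text
t: 10.15
tcp_pos: [0.5116, 0.2791, 0.2899]
tool_rot: [0.982, 0.187, -0.001, 0.0]
force: [-0.3, -0.2, -0.8]
finger_gap: 1.006
gripper_force: 0.0
[0.51188143 0.27943857 0.29040036] [ 3.08276380e-01  4.30181775e-01  1.49680651e+00 -1.86897556e-04
  1.21462832e+00  1.50294181e+00] [-0.08328786  0.48815284 -0.18677091]
side 185 z [0.1134 0.1151 0.1317 0.1369 0.1374] [0.4789 0.2485 0.1131] [0.5368 0.3127 0.1376]
 top circle ((0.509024441242218, 0.2749549448490143), 0.03270599618554115)
 block ((0.508739173412323, 0.27958500385284424), (0.09552288055419922, 0.09926769882440567), 8.096075057983398) 168 0.04446093885305724
 jar ((0.5090864896774292, 0.2784155309200287), (0.06336390227079391, 0.0691516324877739), 10.236160278320312) 114
wrist 2444 z [0.1209 0.1319 0.1358 0.137  0.1374] [0.4815 0.2555 0.1139] [0.5394 0.3136 0.1381]
 top circle ((0.509982705116272, 0.2842167317867279), 0.029072225093841553)
 block ((0.5094173550605774, 0.28412213921546936), (0.09621162712574005, 0.09590719640254974), 9.513873100280762) 1732 0.04480305371206639
 jar ((0.5104673504829407, 0.28424182534217834), (0.06232238933444023, 0.06383906304836273), 10.217625617980957) 598
top 238 z [0.1174 0.1231 0.1354 0.1407 0.1426] [0.4793 0.2524 0.1146] [0.538  0.3112 0.1487]
 top circle ((0.5094972848892212, 0.28399112820625305), 0.028351930901408195)
 block ((0.5082944631576538, 0.28169775009155273), (0.09846557676792145, 0.0981331393122673), 10.9019193649292) 191 0.045188062965238585
 jar ((0.5079814791679382, 0.281356543302536), (0.0624869205057621, 0.06285332143306732), 9.587810516357422) 110
```

View pics/w4.png

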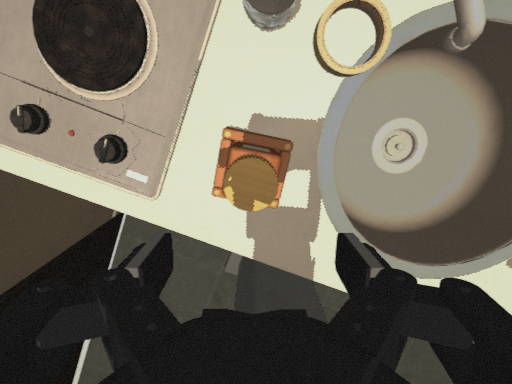

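The wrist view shows the lid at (251,182) over the jar in its block at (252,170), with nothing close by. Block and jar yaw are about 10°. Descending to grip the lid.

Converted, 0.166 m is 0.332, -0.004 m is -0.008.

```bash
echo '{"steps": [[-0.002,-0.008,0.08,0,1],[-0.002,-0.008,0.16,0,1],[-0.002,-0.008,0.24,0,1],[-0.002,-0.008,0.29,0,1],[-0.002,-0.008,0.32,0,1],[-0.002,-0.008,0.332,0,1],[-0.002,-0.008,0.332,0,1],[-0.002,-0.008,0.332,0,1]]}' > rows.txt && python3 -m pendant rows.txt && echo '{"steps": [[0,0,0,0,0.8],[0,0,0,0,0.7],[0,0,0,0,0.65],[0,0,0,0,0.6],[0,0,0,0,0.5],[0,0,0,0,0.5],[0,0,0,0,0.5]]}' > rows.txt && python3 -m pendant rows.txt 100
```

```text
t: 11.1
tcp_pos: [0.5101, 0.2839, 0.1253]
tool_rot: [0.982, 0.188, 0.001, -0.0]
force: [0.1, -0.4, 0.0]
finger_gap: 0.999
gripper_force: 0.0
t: 11.8
tcp_pos: [0.5102, 0.2836, 0.126]
tool_rot: [0.982, 0.188, 0.001, 0.0]
force: [-0.9, -2.9, 6.3]
finger_gap: 0.661
gripper_force: 104.4
```

Run:
```python
from h import *
s=sense();print(s['q'],s['ft_torque'],s['force'],s['tcp_pos'])
```

```text
[ 3.16536860e-01  6.43565777e-01  1.64623761e+00 -1.34280253e-03
  8.49168255e-01  1.50989478e+00] [-0.2952308   0.05158825 -0.02405814] [-0.89466387 -2.92785314  6.33386691] [0.51019895 0.28362731 0.12603413]
```

```bash
cat > q.py <<'E'
from h import *
s=sense();x=Rn.from_quat(s['tool_rot']).as_matrix()[:,0]
print('yaw',np.degrees(np.arctan2(x[1],x[0])).round(1),'tz',s['ft_torque'].round(3),'F',s['force'].round(1),'z',s['tcp_pos'][2].round(4),'gap',round(s['finger_gap'],3),'q6',s['q'][5].round(2))
E
python3 q.py; echo '{"steps": [[0,0,0,-0.025,0.5],[0,0,0,-0.05,0.5],[0,0,-0.0004,-0.075,0.5],[0,0,-0.001,-0.1,0.5],[0,0,-0.001,-0.1,0.5]]}' > rows.txt && python3 -m pendant rows.txt 110 ; python3 q.py; echo '{"steps": [[0,0,-0.0006,-0.04,0.5],[0,0,-0.001,-0.075,0.5],[0,0,-0.0016,-0.1,0.5],[0,0,-0.0016,-0.1,0.5]]}' > rows.txt && python3 -m pendant rows.txt; python3 q.py
```

```text
yaw 21.7 tz [-0.295  0.052 -0.024] F [-0.9 -2.9  6.3] z 0.126 gap 0.661 q6 1.51
t: 12.3
tcp_pos: [0.5104, 0.284, 0.1264]
tool_rot: [0.958, 0.285, 0.002, 0.0]
force: [0.2, -1.5, 6.5]
finger_gap: 0.653
gripper_force: 115.5
yaw 33.1 tz [-0.118 -0.021  0.157] F [ 0.2 -1.5  6.5] z 0.1264 gap 0.653 q6 1.31
t: 12.7
tcp_pos: [0.5099, 0.284, 0.1268]
tool_rot: [0.925, 0.379, 0.001, 0.0]
force: [0.5, -1.9, 6.9]
finger_gap: 0.66
gripper_force: 115.5
yaw 44.6 tz [-0.04   0.042  0.148] F [ 0.5 -1.9  6.9] z 0.1268 gap 0.66 q6 1.11
```

Converted, -0.0009 m is -0.0018, -0.0006 m is -0.0012, -0.15 rad is -0.075.

```bash
echo '{"steps": [[0,0,-0.0006,-0.04,0.5],[0,0,-0.0012,-0.075,0.5],[0,0,-0.0018,-0.1,0.5],[0,0,-0.0018,-0.1,0.5]]}' > rows.txt && python3 -m pendant rows.txt; python3 q.py;echo '{"steps": [[0,0,-0.0006,-0.04,0.5],[0,0,-0.0012,-0.075,0.5],[0,0,-0.0012,-0.075,0.5]]}' > rows.txt && python3 -m pendant rows.txt; python3 q.py
python3 - <<'E'
from h import *
import pickle
for k in (0,1):
    D=pickle.load(open('d3.pkl','rb')) if k==0 else {'top':snap('top'),'side':snap('side')}
    for n in('top','side'):
        p=cloud(D[n]);near=(abs(p[...,0]-.511)<.07)&(abs(p[...,1]-.28)<.07)
        for lo,hi in((.041,.05),(.06,.099)):
            b=p[near&(p[...,2]>lo)&(p[...,2]<hi)]
            if len(b)>20: print(k,n,lo,len(b),cv2.minAreaRect(b[:,:2].astype(np.float32)))
E
```

```text
t: 13.1
tcp_pos: [0.5098, 0.2839, 0.1273]
tool_rot: [0.883, 0.469, 0.001, 0.0]
force: [-1.0, -0.8, 4.7]
finger_gap: 0.655
gripper_force: 115.5
yaw 56.0 tz [-0.101  0.026  0.066] F [-1.  -0.8  4.7] z 0.1273 gap 0.655 q6 0.91
t: 13.4
tcp_pos: [0.5097, 0.2839, 0.1277]
tool_rot: [0.845, 0.534, 0.001, 0.0]
force: [0.5, -0.5, 3.2]
finger_gap: 0.658
gripper_force: 115.5
yaw 64.5 tz [-0.086 -0.051  0.088] F [ 0.5 -0.5  3.2] z 0.1277 gap 0.658 q6 0.76
0 top 0.041 191 ((0.5082944631576538, 0.28169775009155273), (0.09846557676792145, 0.0981331393122673), 10.9019193649292)
0 top 0.06 185 ((0.5075003504753113, 0.28083336353302), (0.06317722052335739, 0.06395698338747025), 10.114935874938965)
0 side 0.041 168 ((0.508739173412323, 0.27958500385284424), (0.09552288055419922, 0.09926769882440567), 8.096075057983398)
0 side 0.06 260 ((0.5088942646980286, 0.27825748920440674), (0.0637984499335289, 0.06939437240362167), 10.236160278320312)
1 top 0.041 196 ((0.5101822018623352, 0.28110271692276), (0.09903120994567871, 0.09726624935865402), 6.674772262573242)
1 top 0.06 182 ((0.5014894008636475, 0.2670956254005432), (0.04790197312831879, 0.08376060426235199), 60.21900177001953)
1 side 0.041 176 ((0.5095474720001221, 0.27798303961753845), (0.09533072263002396, 0.10493407398462296), 9.732855796813965)
1 side 0.06 253 ((0.5095149278640747, 0.2763932943344116), (0.06299101561307907, 0.06961463391780853), 11.022696495056152)
```

Converted, -0.0005 m is -0.001, -0.0003 m is -0.0006, -0.1 rad is -0.05.

```bash
for i in 1 2; do echo '{"steps": [[0,0,-0.0006,-0.025,0.5],[0,0,-0.001,-0.05,0.5],[0,0,-0.001,-0.05,0.5]]}' > rows.txt && python3 -m pendant rows.txt >/dev/null; python3 q.py; done
```

```text
yaw 70.3 tz [-0.085 -0.104  0.051] F [ 1.  -0.7  4.8] z 0.1279 gap 0.656 q6 0.66
yaw 76.0 tz [-0.056 -0.17   0.1  ] F [ 1.  -1.2  3.5] z 0.1282 gap 0.656 q6 0.56
```

Converted, -0.0003 m is -0.0006, -0.0002 m is -0.0004, -0.1 rad is -0.05.

```bash
for i in 1 2; do echo '{"steps": [[0,0,-0.0004,-0.025,0.5],[0,0,-0.0006,-0.05,0.5],[0,0,-0.0006,-0.05,0.5]]}' > rows.txt && python3 -m pendant rows.txt >/dev/null; python3 q.py; done; echo '{"steps": [[0,0,-0.001,0,0.5],[0,0,-0.002,0,0.5],[0,0,-0.002,0,0.5]]}' > rows.txt && python3 -m pendant rows.txt >/dev/null; python3 q.py
```

```text
yaw 81.7 tz [-0.076 -0.104  0.032] F [ 0.7 -0.4  3.8] z 0.1285 gap 0.66 q6 0.46
yaw 87.4 tz [-0.053 -0.202  0.029] F [1.  0.2 2.7] z 0.1287 gap 0.657 q6 0.36
yaw 87.5 tz [ 0.018 -0.199  0.022] F [ 0.9  0.1 -1.5] z 0.1293 gap 0.657 q6 0.36
```

Converted, -0.001 m is -0.002, -0.0005 m is -0.001.

```bash
for i in 1 2; do echo '{"steps": [[0,0,-0.001,0,0.5],[0,0,-0.002,0,0.5],[0,0,-0.002,0,0.5],[0,0,-0.002,0,0.5]]}' > rows.txt && python3 -m pendant rows.txt >/dev/null; python3 q.py; done
```

```text
yaw 87.5 tz [ 0.054 -0.135  0.019] F [ 1.6  0.8 -1.5] z 0.1306 gap 0.658 q6 0.36
yaw 87.5 tz [-0.005 -0.174 -0.011] F [ 1.1  0.5 -0.3] z 0.1318 gap 0.656 q6 0.36
```

Force stays about -1 N, not the -5 N of a jar hanging on the lid, so the lid seems to be free. I lift slowly and check.

Converted, -0.004 m is -0.008, -0.003 m is -0.006.

```bash
echo '{"steps": [[0,0,-0.002,0,0.5],[0,0,-0.004,0,0.5],[0,0,-0.006,0,0.5],[0,0,-0.008,0,0.5],[0,0,-0.008,0,0.5],[0,0,-0.008,0,0.5]]}' > rows.txt && python3 -m pendant rows.txt >/dev/null; python3 q.py
python3 - <<'E'
from h import *
import pickle
for n in('side','top'):
  for k in (0,1):
    d=pickle.load(open('d3.pkl','rb'))[n] if k==0 else snap(n)
    p=cloud(d);near=(abs(p[...,0]-.511)<.05)&(abs(p[...,1]-.28)<.05)
    h=cv2.cvtColor(d['pixels'],cv2.COLOR_RGB2HSV)
    b=p[near&(p[...,2]>.085)&(p[...,2]<.105)];print(n,k,len(b),np.percentile(b[:,2],[50,80,95]).round(4))
    if k: save(d,'l_%s.png'%n)
    if n=='side':
        m=near&(p[...,2]>.05); v,u=np.where(m); print(v.min(),v.max())
E
```

```text
yaw 87.5 tz [-0.174 -0.136 -0.04 ] F [-0.  -0.7 -0.3] z 0.1359 gap 0.653 q6 0.36
side 0 145 [0.0941 0.0994 0.1029]
0 171
side 1 144 [0.094  0.0993 0.1032]
40 171
top 0 127 [0.0944 0.0977 0.1007]
top 1 126 [0.0935 0.0973 0.1021]
```

The jar shoulder is still at 0.094 m while the lid is 7 mm higher. Lifting clear.

Converted, -0.041 m is -0.082, -0.012 m is -0.024.

```bash
echo '{"steps": [[0,0,-0.01,0,0.5],[0,0,-0.024,0,0.5],[0,0,-0.04,0,0.5],[0,0,-0.06,0,0.5],[0,0,-0.076,0,0.5],[0,0,-0.082,0,0.5],[0,0,-0.082,0,0.5],[0,0,-0.082,0,0.5],[0,0,-0.082,0,0.5]]}' > rows.txt && python3 -m pendant rows.txt ; python3 q.py
python3 - <<'E'
from h import *
a=snap('side');b=snap('top');w=snap('wrist')
im=np.zeros((600,800,3),np.uint8)
x=cv2.resize(a['pixels'][90:200,200:340],None,fx=2.8,fy=2.8);im[:x.shape[0],:x.shape[1]]=x
x=cv2.resize(b['pixels'][120:270,130:390],None,fx=1.5,fy=1.5);im[:x.shape[0],400:400+x.shape[1]]=x
x=cv2.resize(w['pixels'],(384,288));im[310:598,:384]=x
x=cv2.resize(a['pixels'][200:330,170:330],None,fx=2.2,fy=2.2);im[310:310+x.shape[0],400:400+x.shape[1]]=x[:290]
cv2.imwrite('pics/fin.png',im[:,:,::-1])
p=cloud(a);near=(abs(p[...,0]-.511)<.05)&(abs(p[...,1]-.28)<.05)
for lo in np.arange(.09,.2,.01):
    q=p[near&(p[...,2]>lo)&(p[...,2]<lo+.01)]
    if len(q)>2: print(round(lo,2),len(q),q.min(0).round(3),q.max(0).round(3))
E
```

```text
t: 17.4
tcp_pos: [0.5089, 0.2838, 0.1763]
tool_rot: [0.722, 0.692, -0.0, -0.0]
force: [-0.2, 0.0, -0.6]
finger_gap: 0.657
gripper_force: 116.2
yaw 87.5 tz [ 0.071 -0.014 -0.011] F [-0.2  0.  -0.6] z 0.1763 gap 0.657 q6 0.36
0.09 90 [0.477 0.242 0.09 ] [0.544 0.314 0.1  ]
0.1 38 [0.489 0.26  0.1  ] [0.53  0.282 0.109]
0.11 38 [0.489 0.256 0.11 ] [0.532 0.29  0.12 ]
0.12 54 [0.486 0.258 0.12 ] [0.529 0.306 0.13 ]
0.13 28 [0.492 0.257 0.13 ] [0.53  0.3   0.139]
0.15 3 [0.479 0.275 0.157] [0.542 0.296 0.16 ]
0.16 45 [0.467 0.254 0.161] [0.547 0.281 0.17 ]
0.17 83 [0.467 0.25  0.17 ] [0.549 0.291 0.18 ]
0.18 126 [0.467 0.25  0.18 ] [0.549 0.313 0.19 ]
0.19 27 [0.465 0.272 0.191] [0.553 0.292 0.2  ]
0.2 38 [0.462 0.261 0.201] [0.56  0.294 0.21 ]
```

View pics/fin.png

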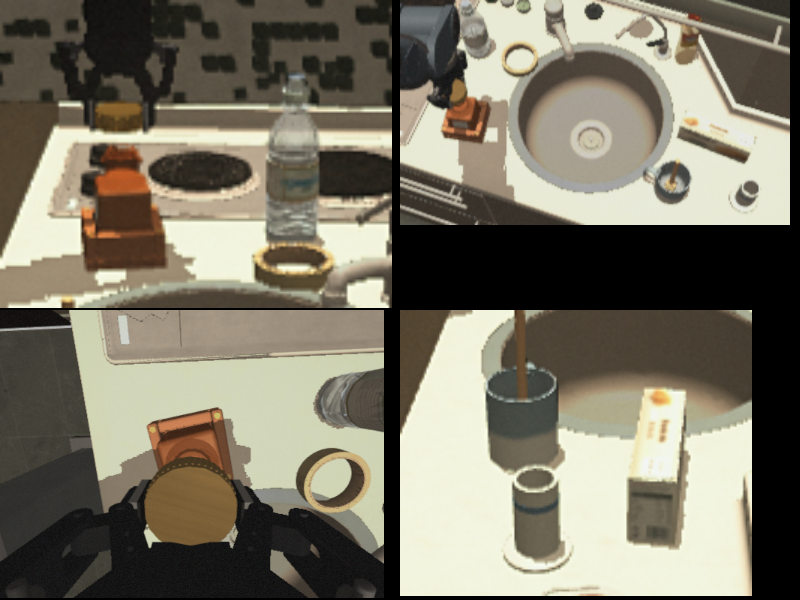

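The lid is held level at (118,115), about 3 cm over the open neck. The jar is still seated in its block, the dipper stands in the mug, and the other things are in place. Handing in.

```bash
python3 -c "
from station import job
print(job.sign_off())"
```

```text
the job is handed in; nothing more can be done
None
```

The job is handed in at about 17.5 s: the dipper stands in the mug, the lid came free after a 66° turn and is held level about 3 cm above the open jar, the jar is still seated in its block, and the last pictures show nothing else moved.

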